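# Seat the keyed shaft collar on the governor spindle and swing the keeper over it

### The arm

A 7-joint arm with a two-finger parallel gripper is mounted at the origin on the work surface. World frame = base frame: x ahead of the robot, y to its left, z up, the work surface at z = 0. Lengths are in mm, angles in rad, forces in N, time in s.
With the tool pointing down it reaches from about 425 to 800 mm from the base axis. Payload 8.3 kg.
Tool frame: the origin (TCP) lies midway between the tips of the shut fingers; the grasp point (between the pads) lies 19 mm behind it; z points along the fingers, y is the direction in which the jaws open and shut (so a half turn about z gives the same grasp; the last joint's range is limited). The gripper opens to 85 mm and grips with 20 to 120 N. Pads are 22 mm wide; open, the fingers measure 114 mm over their backs; the gripper's body (76 mm by 85 mm) begins 54 mm behind the grasp point. The pads swing forward as they close: fully open they stand 13 mm farther back than shut.
Start: joints at [-1.393, 0.383, 0.016, 1.37, -0.006, 1.388, -0.046], TCP at [148.998, 606.962, 231.279] pointing down, gripper open.
Joint ranges: [-2.95, 2.95], [-0.25, 2.06], [-1.52, 1.56], [0.18, 2.33], [-1.44, 4.58], [0.02, 2.06], [-3.01, 3.01]. Speed limits (rad/s): [2.39, 2.39, 3.01, 3.01, 3.14, 3.14, 3.14].

### API

Orientations are given as a unit quaternion [x, y, z, w].
In Python, from workcell import r, vision, order gives the robot as it stands. The module is installed in compiled form; this text tells all that it offers.
- The arm moves only by the tool drive_tool, never from a script. Its arguments are lists of equal length, an entry for each row: "xyz": the shift along the world's x, y, z in cm, a list of three; "turn": the turn about the world's z in degrees. A call has 1 to 8 rows; each row shifts and turns the commanded pose from where the row before left it; what a row does not reach is not made up. A row lasts 1/8 s, in which the tool goes at most 62.5 mm and 10.7 degrees, less where a joint would pass 70% of its speed; a pose out of reach is approached as far as the arm can. A call is refused whole if a number of a shift passes 6.25 or a number of a turn 10.7, either way. A call with a gripper value outside its range is refused whole. "fingers" is the finger opening in cm, from 0 to 8.54, set as the call begins (left out, the last holds). The fingers move at their own pace and stop on an object; "force" is the grip in N (left out, the last holds). Time passes only in rows, so rows that do not move let the fingers close. It gives the time, the measured TCP pose, the force and the opening at its end, in the units of the state.
- r.state(): the state, without advancing time (a new reading comes with each control period).
- vision.snapshot(name): name is "side" or "top"; returns a dict with "image" (420x560x3 uint8, blue, green, red), "range_z" (420x560 float32, mm along the optical axis (not along the pixel's ray), 0 where there is no reading), "K" (3x3 intrinsics, pixels), "view" (4x4, takes a point from world to camera coordinates). Camera axes: x right, y down, z forward; pixel columns grow to the right and rows downward; lengths in mm; the calibration is good to about 2 mm. A picture is of the moment at which its call begins.
- order.finish_job(): hands the job in, once; it reports no verdict.
The state is a dict: "clock": time; "q": joint angles; "qd": joint speeds; "joint_torque": joint torques, N m; "eef_pos": TCP position; "tool_rot": TCP orientation; "ft_force": force on the tool from outside, world axes, zero at the start; "ft_torque": the same for the moment, N m; "finger_gap": opening from 0.0 (shut) to 1.0 (fully open).
Only numpy, scipy, OpenCV 4.12 (cv2) and the standard library are available. Lean on these libraries where they do the work, as an engineer would, in place of code of your own. Each camera call takes 0.05 s, during which the arm holds its last target.

### The job

Put the shaft collar with the keyway over the spindle of the green setting stand: the spindle has been left turned some way round from its white mark, so feel for the angle at which the keyway drops over the brass key and seat the collar fully home, gently, never pressing it on the stand with more than 40 N. Then swing the red keeper bar all the way across over the collar, let go, and leave everything else on the bench where it is.

Things in the scene. Friction and masses are not known exactly. Their poses are not given: they have to be found in the camera images.
- keyed_collar_center (a point): centre (half-way up) of the bright steel shaft collar with a keyway: a ring, outer diameter 50 mm, bore 26 mm, height 30 mm, about 0.33 kg, lying flat. Its x axis points to the middle of the keyway, a slot 10 mm wide in the bore, full height, reaching out to 19 mm from the centre; z up. It can be gripped across any diameter. The plain collar nearby has no keyway.
- stand_seat (a point): point on the spindle axis of the fixed green setting stand, at seat height (22 mm above the bench): a fully home collar's underside rests here, its centre 15 mm higher. z up; a white mark on the base plate shows the stand's +x. The seat is a round shoulder (44 mm diameter) with three small pads, 10 mm above the base plate, which spans x -55 to 55, y -45 to 105 mm. All rigid.
- spindle_top (a point): top centre of the spindle, 28 mm above the seat, axes as the stand's. Spindle diameter 24 mm (1 mm clearance all round to the bore); its top 5 mm taper to 16 mm diameter. A brass key at its foot, 5.5 mm wide, reaches 17 mm from the axis and stands 12 mm above the seat, flat on top: a collar turned wrong is centred by the spindle but rests on the key, 12 mm too high.
- key_mark (a point): white mark on the stand's base plate, 43 mm from the spindle axis along the stand's +x. The spindle cannot turn in use but is set differently each time: the key points anywhere from 0.2 to 1.4 rad counter-clockwise (seen from above) of this mark; its angle is not given (see or feel it). The keyway drops over the key only within about 0.1 rad of the right angle.
- keeper_handle (a point): middle of the upright black round handle (diameter 16 mm, 40 mm high, 20 mm above and below this point) near the end of the red keeper bar, 100 mm from its pivot; it moves level. The bar is 16 mm wide, 6 mm thick, its underside 34 mm above the seat: 4 mm over a seated collar, while a collar that is not home blocks it.
- keeper_pivot (a point): vertical pivot axis of the keeper bar at the height of the bar's underside (56 mm above the bench), 75 mm from the spindle axis along the stand's +y; axes as the stand's. Pivot post of 20 mm diameter, hub of 22 mm.
- keeper (a joint): keeper bar's angle in rad: 0 when it points from the pivot along the stand's -x (parked, clear of the spindle), growing counter-clockwise seen from above to 1.57 at the stop, where it points along the stand's -y right across the collar. Slight friction (under 1.5 N at the handle); it stays where it is left; starts between 0 and 0.3.
- plain_collar: bystander: bright steel collar without keyway, outer diameter 50 mm, bore 26 mm, 30 mm high; origin at the centre of its underside
- tripping_lever: bystander: rusty iron lever about 170 mm long, up to 14 mm thick, lying flat; origin at the middle of its underside
- sheave_liner: bystander: white nylon ring, outer diameter 90 mm, 18 mm high; origin at the centre of its underside
- screwdriver: bystander: screwdriver lying flat
- grease_jar: bystander: closed grey jar, diameter 60 mm, 70 mm high; origin at the centre of its underside

How it is judged (in metres and radians):
On the way:
1. the keyed collar is fully home on the spindle, keyway over the key, with the keeper still open (z of keyed_collar_center in the frame of stand_seat between 0.012 and 0.0175 m and horizontal distance between keyed_collar_center and stand_seat below 0.004 m and value of joint keeper below 0.6 rad), for 0.2 s.
At the end, for the whole second after the job is handed in: the keyed collar rests level and fully home on the seat (centre within 2.5 mm of 15 mm above the seat point and within 4 mm of the spindle axis), the keeper is swung across over it to at least 1.42 rad, both at rest and released (z of keyed_collar_center in the frame of stand_seat between 0.012 and 0.0175 m and horizontal distance between keyed_collar_center and stand_seat below 0.004 m and angle between keyed_collar_center's own z axis and vertical below 0.06 rad and value of joint keeper above 1.42 rad and linear speed of keyed_collar below 0.01 m/s and velocity of joint keeper below 0.05 rad/s); the robot touches nothing.
It fails at once if the collar is pressed on the stand or its spindle with more than 40 N (contact force between keyed_collar and spindle above 40 N or contact force between keyed_collar and stand above 40 N).
It fails at once if a bystander is moved by more than 15 mm (distance of any of plain_collar, tripping_lever, sheave_liner, screwdriver, grease_jar from where it was at the start of the episode above 0.015 m).
It also fails if it takes over 72 s, if anything falls off the work surface, if the arm or the gripper's body presses on something with over 40 N, if the wrist force passes 120 N, or if a joint passes its speed limit or range.

## Working session

There is one attempt and no reset: what is moved stays moved. The work goes in short steps, Python scripts to look and compute and a tool call to move; the robot and the scene stay as the last step left them, time stands still between calls to the robot, and variables do not carry over. Pictures are saved under pics/ and viewed, and the job is handed in when it is done.

Besides the shell and the picture viewer there is one more tool, called after "Request:" by a JSON object that holds its "name" and its "arguments". drive_tool: Moves the arm, as the interface text tells. Its arguments: {"type":"object","properties":{"xyz":{"type":"array","items":{"type":"array","items":{"type":"number"}}},"turn":{"type":"array","items":{"type":"number"}},"fingers":{"type":"number"},"force":{"type":"number"}},"required":["xyz","turn"]}

```bash
mkdir -p pics; python3 - <<'E'
from workcell import r, vision, order
import cv2,numpy as np
s=r.state();print(s['clock'],s['eef_pos'],s['tool_rot'],s['finger_gap'],s['ft_force'])
for n in('top','side'):
    d=vision.snapshot(n);cv2.imwrite(f'pics/{n}0.png',d['image']);np.savez(f'{n}0.npz',**d);print(d['K'],d['view'])
E
```

```text
0.0 [148.89826549 606.49153827 230.28244947] [ 1.20078456e-01  9.92763936e-01 -9.59460445e-04 -1.04975007e-04] 0.9982976790976612 [-0.29687921  0.00464549 -0.01162798]
[[467.15676025   0.         275.64932703]
 [  0.         467.15676025 205.79361508]
 [  0.           0.           1.        ]] [[-6.55408370e-03 -9.99953949e-01 -7.01026340e-03  5.53402975e+01]
 [-9.84629876e-01  7.67688712e-03 -1.74485166e-01  5.90893148e+02]
 [ 1.74530948e-01  5.75892440e-03 -9.84634848e-01  1.27112858e+03]
 [ 0.00000000e+00  0.00000000e+00  0.00000000e+00  1.00000000e+00]]
[[454.44727145   0.         275.66584816]
 [  0.         454.44727145 212.29041321]
 [  0.           0.           1.        ]] [[ 9.79174635e-01 -2.02623825e-01 -1.26736131e-02 -5.66525171e+02]
 [-1.47557638e-01 -6.67413879e-01 -7.29921542e-01  1.99780744e+02]
 [ 1.39440950e-01  7.16590748e-01 -6.83413434e-01  1.24685480e+03]
 [ 0.00000000e+00  0.00000000e+00  0.00000000e+00  1.00000000e+00]]
```

View pics/top0.png

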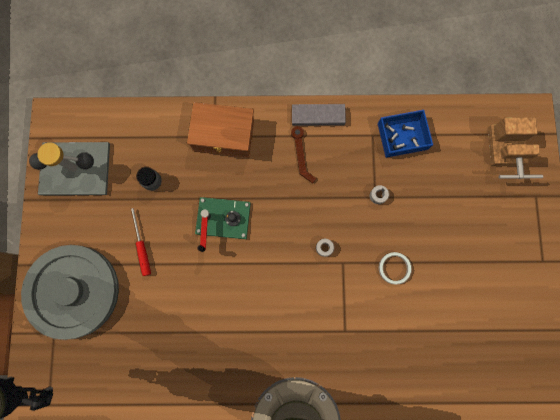

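View pics/side0.png

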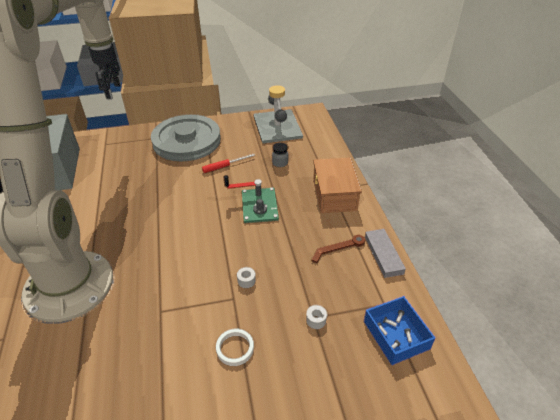

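Top view: green stand near (223,218), keeper bar (204,230), collars at (325,248) and (380,195), white ring (395,268). I'll zoom in on these.

```bash
cat > h.py <<'E'
import numpy as np,cv2
def ray(d,u,v,z):
    K=d['K'];V=d['view'];R=V[:3,:3];c=-R.T@V[:3,3]
    w=R.T@np.linalg.solve(K,[u,v,1]);return c+w*(z-c[2])/w[2]
def proj(d,p):
    q=d['K']@(d['view'][:3,:3]@np.array(p)+d['view'][:3,3]);return q[:2]/q[2]
E
python3 - <<'E'
import numpy as np,cv2
from h import *
t=np.load('top0.npz');s=np.load('side0.npz')
def crop(d,u,v,w,h):
    return cv2.resize(d['image'][v-h:v+h,u-w:u+w],(400,300),interpolation=cv2.INTER_CUBIC)
a=np.vstack([np.hstack([crop(t,223,222,36,27),crop(s,252,195,36,27)]),np.hstack([np.hstack([cv2.resize(crop(t,325,248,20,15),(200,300)),cv2.resize(crop(t,380,195,20,15),(200,300))]),np.hstack([cv2.resize(crop(s,247,278,20,15),(200,300)),cv2.resize(crop(s,317,317,20,15),(200,300))])])])
cv2.imwrite('pics/z0.png',a)
for u,v in[(325,248),(380,195)]:
    p=ray(t,u,v,30);print(p,proj(s,p))
E
```

```text
[472.66766961 -87.79550917  30.        ] [243.76679824 273.92592147]
[ 624.50737573 -250.33823887   30.        ] [313.86393518 313.59994224]
```

View pics/z0.png

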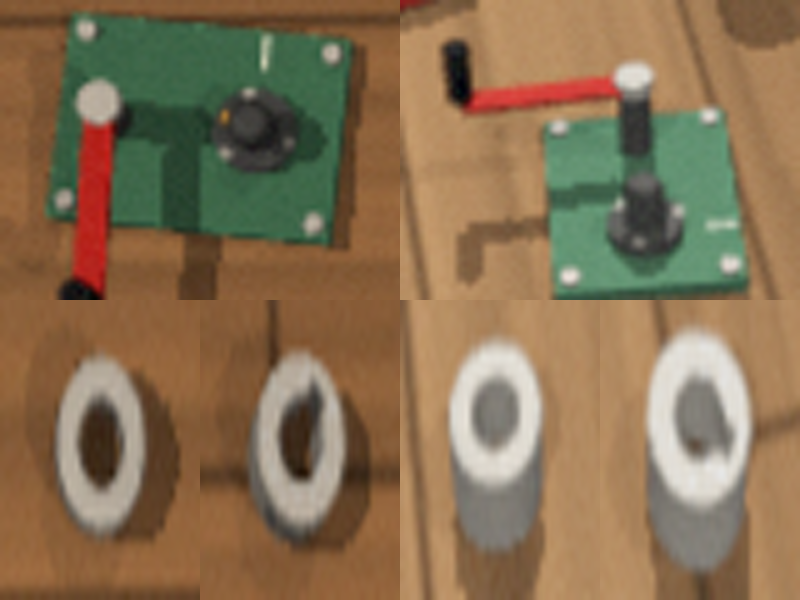

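Lower row: the collar at (380,195) has the keyway, seen up and to the right in the top view. The other collar is plain. On the stand, an orange spot (the key) shows to the left of the spindle, and the mark is above it. Next I measure these.

```bash
python3 - <<'E'
import numpy as np,cv2
from h import *
t=np.load('top0.npz');s=np.load('side0.npz')
for n,d,(u,v) in(('top',t,(380,195)),('side',s,(317,317))):
    im=d['image'];hsv=cv2.cvtColor(im,cv2.COLOR_BGR2HSV)
    m=((hsv[...,1]<60)&(hsv[...,2]>150)).astype(np.uint8)
    w=np.zeros_like(m);w[v-16:v+16,u-16:u+16]=1;m*=w
    c,_=cv2.findContours(m,cv2.RETR_EXTERNAL,cv2.CHAIN_APPROX_NONE)
    c=max(c,key=cv2.contourArea);e=cv2.fitEllipse(c);p=ray(d,*e[0],30)
    print(n,'collar top',e,p)
    # rectify top
    k=8;c0=p
    g=np.zeros((480,480,3),np.uint8)
    yy,xx=np.mgrid[0:480,0:480]; 
    X=p[0]+(240-yy)/k; Y=p[1]+(240-xx)/k  # up=+x, left=+y
    P=np.stack([X,Y,np.full_like(X,30.)],-1)@d['view'][:3,:3].T+d['view'][:3,3]
    q=P@d['K'].T; q=q[...,:2]/q[...,2:]
    g=cv2.remap(im,q[...,0].astype(np.float32),q[...,1].astype(np.float32),cv2.INTER_LINEAR)
    np.save(f'rect_{n}.npy',g)
    # sampling brightness on ring r=16
    a=np.radians(np.arange(-180,180,10))
    for r in(16,):
        print([(int(np.degrees(x)),int(g[int(240-8*r*np.cos(x)),int(240-8*r*np.sin(x))].mean())) for x in a])
    cv2.imwrite(f'pics/rc_{n}.png',g)
cv2.imwrite('pics/rc.png',cv2.resize(np.hstack([np.load('rect_top.npy'),np.load('rect_side.npy')]),(800,400)))
# stand masks
im=t['image'];hsv=cv2.cvtColor(im,cv2.COLOR_BGR2HSV)
def blobs(d,box,f,zs):
    hsv=cv2.cvtColor(d['image'],cv2.COLOR_BGR2HSV).astype(int);m=f(hsv).astype(np.uint8)
    u0,v0,u1,v1=box;w=np.zeros_like(m);w[v0:v1,u0:u1]=1
    n,l,st,ce=cv2.connectedComponentsWithStats(m*w)
    for i in range(1,n):
        if st[i,4]>=3: print(st[i].tolist(),ce[i].round(2),[ (z,ray(d,*ce[i],z).round(1)[:2].tolist()) for z in zs])
W=lambda h:(h[...,1]<70)&(h[...,2]>130)
print('top white');blobs(t,(190,190,256,250),W,(12,62))
print('side white');blobs(s,(225,165,285,230),W,(12,62))
print('top green');blobs(t,(190,190,256,250),lambda h:(h[...,0]>60)&(h[...,0]<95)&(h[...,1]>90),(12,))
print('top orange');blobs(t,(220,200,250,230),lambda h:(h[...,0]>8)&(h[...,0]<35)&(h[...,1]>110)&(h[...,2]>60),(34,))
print('red');blobs(t,(190,190,256,255),lambda h:((h[...,0]<6)|(h[...,0]>174))&(h[...,1]>170)&(h[...,2]>120),(62,))
for nm,d in(('top',t),('side',s)):
    pass
E
```

```text
top collar top ((379.70880126953125, 193.47335815429688), (15.450322151184082, 16.294757843017578), 117.8564224243164) [ 629.01123238 -249.70266067   30.        ]
[(-180, 170), (-170, 165), (-160, 169), (-150, 171), (-140, 171), (-130, 173), (-119, 172), (-110, 168), (-100, 165), (-90, 166), (-80, 168), (-70, 162), (-59, 137), (-50, 91), (-40, 73), (-29, 78), (-20, 119), (-10, 159), (0, 167), (10, 165), (20, 164), (29, 171), (40, 170), (50, 165), (59, 171), (70, 165), (80, 165), (90, 166), (100, 166), (110, 169), (119, 171), (130, 169), (140, 161), (150, 162), (160, 167), (170, 172)]
side collar top ((316.2478332519531, 313.3999938964844), (17.207998275756836, 19.983905792236328), 96.82998657226562) [ 630.47215047 -251.02305854   30.        ]
[(-180, 218), (-170, 220), (-160, 222), (-150, 218), (-140, 215), (-130, 217), (-119, 215), (-110, 216), (-100, 214), (-90, 220), (-80, 221), (-70, 219), (-59, 194), (-50, 154), (-40, 128), (-29, 132), (-20, 169), (-10, 203), (0, 214), (10, 218), (20, 217), (29, 218), (40, 212), (50, 208), (59, 210), (70, 214), (80, 213), (90, 209), (100, 213), 
[... 1156 characters left out ...]
, 6, 3, 17] [273.35 207.94] [(12, [607.0, 172.8]), (62, [596.9, 119.2])]
[243, 210, 1, 6, 6] [243.  212.5] [(12, [509.2, 172.6]), (62, [504.2, 119.1])]
[273, 213, 5, 4, 18] [275.   214.67] [(12, [605.8, 141.1]), (62, [595.8, 89.2])]
[244, 215, 5, 6, 19] [245.84 217.42] [(12, [514.5, 148.5]), (62, [509.2, 96.2])]
top green
[197, 198, 53, 40, 1286] [224.05 217.57] [(12, [564.8, 201.7])]
[243, 237, 3, 2, 4] [244.25 237.75] [(12, [505.4, 142.6])]
top orange
[238, 200, 12, 2, 15] [244.4 200.2] [(34, [611.6, 141.1])]
[226, 215, 2, 3, 4] [226.75 216.  ] [(34, [565.9, 191.4])]
[248, 216, 2, 14, 20] [248.7 223.7] [(34, [543.2, 128.5])]
red
[200, 218, 7, 29, 156] [203.24 231.82] [(62, [517.4, 253.3])]
```

View pics/rc.png

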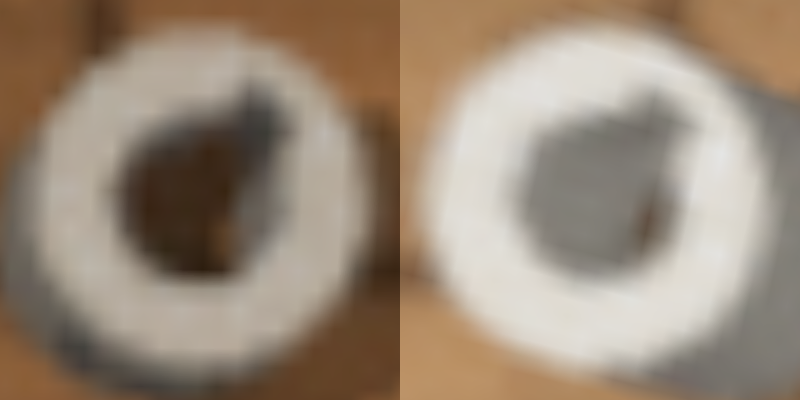

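```bash
cat >> h.py <<'E'
def rect(d,c,z,k=8,n=480):
    yy,xx=np.mgrid[0:n,0:n]
    X=c[0]+(n/2-yy)/k; Y=c[1]+(n/2-xx)/k
    P=np.stack([X,Y,np.full_like(X,z)],-1)@d['view'][:3,:3].T+d['view'][:3,3]
    q=P@d['K'].T; q=(q[...,:2]/q[...,2:]).astype(np.float32)
    return cv2.remap(d['image'],q[...,0],q[...,1],cv2.INTER_CUBIC)
E
python3 - <<'E'
from h import *
t=np.load('top0.npz');s=np.load('side0.npz')
V=t['view'];print('cam',-V[:3,:3].T@V[:3,3])
c=(563.4,178.4)
def ann(d,z):
    g=rect(d,c,z);cv2.circle(g,(240,240),{50:64,34:136,22:176}[z],(0,255,255),1)
    for a in(-5.7,74.5):
        a=np.radians(a);cv2.line(g,(240,240),(int(240-230*np.sin(a)),int(240-230*np.cos(a))),(255,0,255),1)
    return cv2.resize(g,(400,400)[:2])
cv2.imwrite('pics/st.png',cv2.resize(np.vstack([np.hstack([ann(t,22),ann(t,34),]),np.hstack([ann(t,50),ann(s,50)])]),(600,600)))
print(t['image'][211:222,224:238].tolist()[5])
for z in (22,34): pass
hsv=cv2.cvtColor(t['image'],cv2.COLOR_BGR2HSV)
print(hsv[212:221,223:233].tolist())
E
```

```text
cam [ 360.32247592   43.48119559 1355.08753785]
[[38, 53, 32], [51, 62, 51], [51, 74, 92], [50, 105, 141], [43, 60, 73], [66, 70, 70], [61, 64, 67], [60, 65, 67], [61, 63, 66], [61, 64, 67], [50, 51, 55], [36, 37, 39], [32, 34, 33], [35, 38, 39]]
[[[69, 104, 93], [66, 107, 88], [66, 95, 94], [67, 101, 91], [68, 98, 83], [62, 50, 71], [67, 36, 63], [30, 20, 75], [16, 33, 115], [15, 30, 101]], [[70, 103, 89], [69, 103, 89], [67, 100, 92], [66, 90, 88], [57, 37, 69], [40, 26, 60], [30, 15, 52], [24, 27, 47], [30, 22, 58], [17, 39, 46]], [[71, 103, 69], [66, 99, 90], [65, 96, 90], [62, 62, 74], [20, 80, 80], [24, 42, 61], [30, 26, 50], [170, 14, 56], [20, 25, 62], [15, 26, 60]], [[70, 97, 58], [65, 94, 68], [67, 84, 82], [25, 77, 79], [18, 167, 156], [15, 107, 79], [10, 13, 57], [18, 20, 64], [20, 12, 65], [17, 26, 68]], [[70, 100, 56], [69, 101, 53], [60, 45, 62], [17, 114, 92], [18, 165, 141], [17, 105, 73], [30, 15, 70], [15, 23, 67], [21, 27, 67], [12, 19, 66]], [[70, 117, 61], [68, 120, 51], [60, 42, 55], [17, 65, 71], [17, 121, 80], [21, 57, 58], [18, 19, 68], [23, 14, 72], [25, 24, 65], [25, 23, 67]], [[67, 92, 69], [67, 96, 56], [50, 24, 63], [38, 18, 58], [21, 31, 57], [15, 11, 48], [24, 20, 63], [38, 15, 68], [20, 22, 70], [30, 12, 66]], [[68, 91, 67], [71, 96, 53], [45, 24, 63], [23, 17, 60], [15, 17, 61], [6, 24, 53], [23, 20, 51], [0, 14, 55], [36, 22, 59], [20, 14, 54]], [[66, 100, 66], [68, 107, 55], [67, 49, 67], [15, 8, 65], [24, 20, 63], [18, 22, 59], [40, 18, 42], [165, 24, 42], [38, 25, 41], [38, 24, 43]]]
```

View pics/st.png

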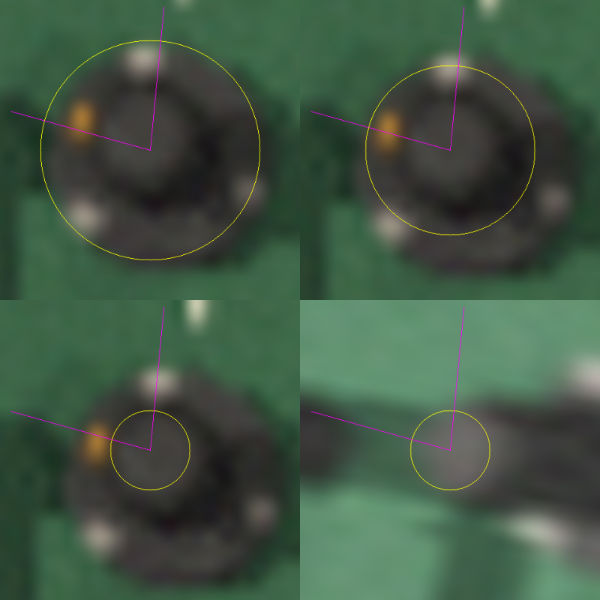

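Estimates in world coordinates:
- **Keyed collar:** centre (629.7,-250.4), keyway at about -39°.
- **Stand:** axis about (563.4,178), +x at about -5.7°. The pivot and mark measurements agree with this.
- **Key:** about 72°.

I'll grip at jaw angle -57°, so the whole move needs a tool turn of about +110°.

Request:
{"name": "drive_tool", "arguments": {"xyz": [[4.4,-3.8,0],[4.4,-3.8,0],[4.4,-3.8,0],[4.4,-3.8,0],[4.4,-3.8,0],[4.4,-3.8,0],[4.4,-3.8,0],[4.4,-3.8,0]], "turn": [-10,-10,-10,-10,-10,-10,-10,-10], "fingers": 8.54, "force": 25}}

```text
clock: 1.1
eef_pos: [502.0, 301.6, 231.1]
tool_rot: [0.732, 0.681, -0.0, -0.0]
ft_force: [1.1, 0.2, -0.6]
finger_gap: 1.001
```

Request:
{"name": "drive_tool", "arguments": {"xyz": [[1.3,-5.5,0],[1.3,-5.5,0],[1.3,-5.5,0],[1.3,-5.5,0],[1.3,-5.5,0],[1.3,-5.5,0],[1.3,-5.5,0],[1.3,-5.5,0]], "turn": [-8,-8,-8,-8,-8,-7,-6,0]}}

```text
clock: 2.1
eef_pos: [605.2, -138.3, 230.9]
tool_rot: [0.958, 0.285, -0.0, -0.0]
ft_force: [1.6, 0.6, -0.1]
finger_gap: 0.998
```

Request:
{"name": "drive_tool", "arguments": {"xyz": [[0.9,-3.8,0],[0.9,-3.8,0],[0.65,-3.6,-2],[0,0,-4.5],[0,0,-4.5],[0,0,-4],[0,0,-1],[0,0,0]], "turn": [0,0,0,0,0,0,0,0]}}

```text
clock: 3.1
eef_pos: [629.5, -249.1, 71.5]
tool_rot: [0.958, 0.286, -0.0, -0.0]
ft_force: [0.7, 0.0, 0.3]
finger_gap: 1.003
```

```bash
python3 - <<'E'
from workcell import r, vision, order
import cv2
from h import *
s=r.state();print(s['clock'],s['eef_pos'])
a=[]
for n in('top','side'):
    d=vision.snapshot(n);u,v=proj(d,(629.7,-250.4,30)).astype(int);a.append(cv2.resize(d['image'][v-36:v+36,u-36:u+36],(400,400),interpolation=cv2.INTER_CUBIC))
cv2.imwrite('pics/g1.png',np.hstack(a))
E
```

```text
3.1 [ 629.48352291 -249.08916788   71.46052266]
```

View pics/g1.png

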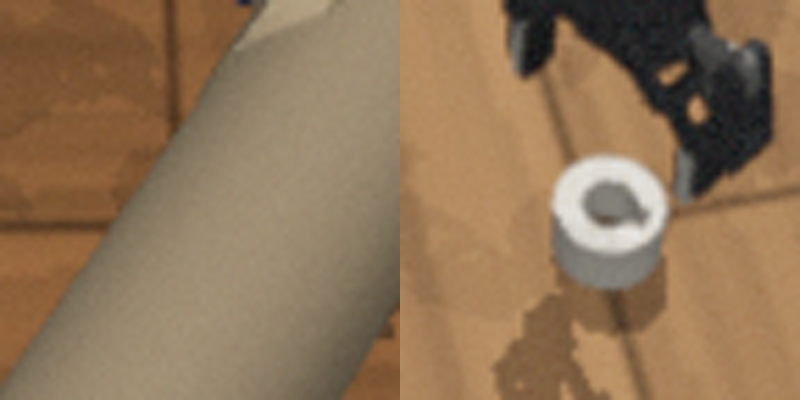

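The fingers are above and either side of the collar in the side view. The arm blocks the top view. I'll descend.

Request:
{"name": "drive_tool", "arguments": {"xyz": [[0,-0.1,-2.5],[0,0,-2.5],[0,0,-1.3],[0,0,-0.6],[0,0,0],[0,0,0]], "turn": [0,0,0,0,0,0]}}

```text
clock: 3.95
eef_pos: [630.2, -250.4, 3.4]
tool_rot: [0.958, 0.286, 0.001, 0.0]
ft_force: [-0.4, 0.6, 0.7]
finger_gap: 1.003
```

Request:
{"name": "drive_tool", "arguments": {"xyz": [[0,0,0],[0,0,0],[0,0,0],[0,0,0],[0,0,0],[0,0,0]], "turn": [0,0,0,0,0,0], "fingers": 4.0, "force": 25}}

```text
clock: 4.7
eef_pos: [630.0, -250.5, 3.0]
tool_rot: [0.958, 0.286, 0.001, 0.0]
ft_force: [0.0, -0.9, 5.6]
finger_gap: 0.575
```

Request:
{"name": "drive_tool", "arguments": {"xyz": [[0,0,0],[0,0,0.5],[0,0,2],[0,0,4],[0,0,4],[0,0,0]], "turn": [0,0,0,0,0,0]}}

```text
clock: 5.45
eef_pos: [631.4, -251.4, 112.3]
tool_rot: [0.958, 0.286, 0.003, 0.002]
ft_force: [0.3, 0.5, -3.7]
finger_gap: 0.582
```

```bash
python3 - <<'E'
from workcell import r, vision, order
import cv2
from h import *
s=r.state();print(s['clock'],s['eef_pos'],s['ft_force'])
d=vision.snapshot('side');u,v=proj(d,(629.7,-250.4,130)).astype(int);cv2.imwrite('pics/g2.png',cv2.resize(d['image'][v-36:v+36,u-36:u+36],(500,500),interpolation=cv2.INTER_CUBIC))
cv2.imwrite('pics/g2r.png',rect(d,s['eef_pos'][:2],138));np.savez('side2.npz',**d)
E
```

```text
5.45 [ 631.41611023 -251.44282435  112.30892197] [ 0.34444502  0.4598942  -3.69433309]
```

View pics/g2.png

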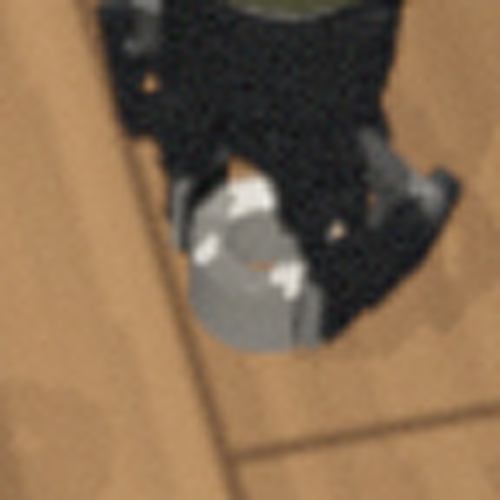

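View pics/g2r.png

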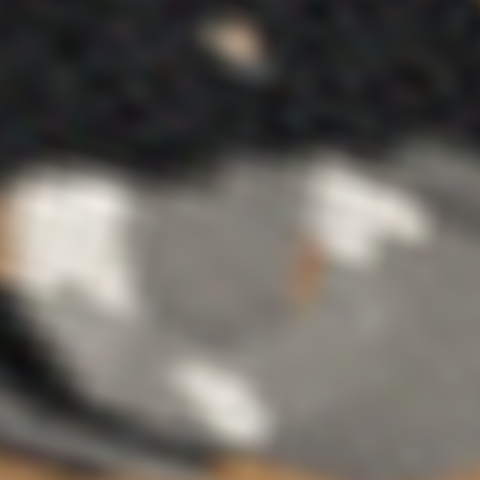

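Collar held, and the weight reads right (3.7 N). Now over the stand, turning +110°.

Request:
{"name": "drive_tool", "arguments": {"xyz": [[-0.5,3.5,0],[-0.5,3.6,0],[-0.5,3.6,0],[-0.5,3.6,0],[-0.6,3.6,0],[-0.6,3.6,0],[-0.6,3.6,0],[-0.6,3.6,0]], "turn": [9,9,9,9,9,9,9,9]}}

```text
clock: 6.5
eef_pos: [583.9, 38.2, 105.8]
tool_rot: [0.605, 0.796, -0.001, -0.001]
ft_force: [-0.2, -0.1, -4.2]
finger_gap: 0.577
```

Request:
{"name": "drive_tool", "arguments": {"xyz": [[-0.6,3.6,0],[-0.6,3.6,0],[-0.6,3.6,0],[-0.6,3.4,0],[0,0,0],[0,0,0],[0,0,0]], "turn": [9.5,9.5,9.5,9.5,0,0,0]}}

```text
clock: 7.38
eef_pos: [561.4, 177.3, 106.7]
tool_rot: [0.317, 0.948, -0.001, -0.0]
ft_force: [-0.5, -0.2, -4.0]
finger_gap: 0.575
```

```bash
python3 - <<'E'
from workcell import r, vision, order
import cv2
from h import *
s=r.state();print(s['clock'],s['eef_pos'],s['tool_rot'],s['ft_force'],s['q'][6])
for n in('top','side'):
    d=vision.snapshot(n);u,v=proj(d,(563,178,80)).astype(int);cv2.imwrite(f'pics/p_{n}.png',cv2.resize(d['image'][v-40:v+40,u-40:u+40],(500,500),interpolation=cv2.INTER_CUBIC));np.savez(n+'3.npz',**d)
E
```

```text
7.375 [561.44910913 177.30409114 106.72087852] [ 3.16932065e-01  9.48447953e-01 -6.88969995e-04 -2.68533583e-04] [-0.47554354 -0.23057532 -4.04224258] 0.6541941270628607
```

View pics/p_side.png

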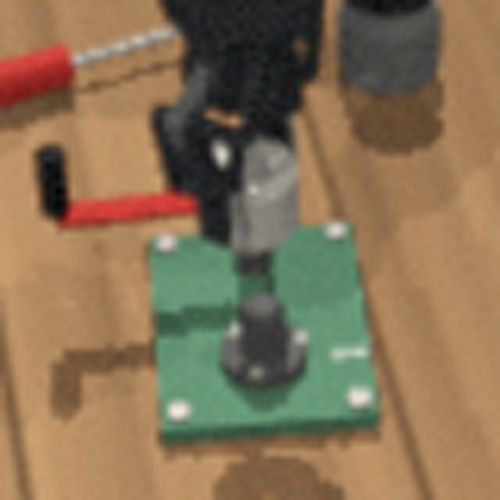

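View pics/p_top.png

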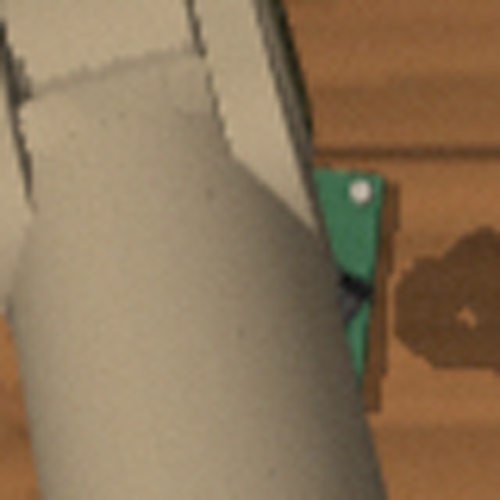

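Request:
{"name": "drive_tool", "arguments": {"xyz": [[0.2,0.05,-1.5],[0,0,-1.5],[0,0,-1.5],[0,0,-0.3],[0,0,0],[0,0,0]], "turn": [0,0,0,0,0,0]}}

```text
clock: 8.22
eef_pos: [564.0, 179.6, 59.9]
tool_rot: [0.316, 0.949, 0.0, 0.0]
ft_force: [0.0, 0.2, -4.4]
finger_gap: 0.576
```

```bash
python3 - <<'E'
from workcell import r, vision, order
import cv2
from h import *
s=r.state();print(s['clock'],s['eef_pos'],s['tool_rot'],s['ft_force'],s['ft_torque'])
d=vision.snapshot('side');u,v=proj(d,(563,178,50)).astype(int);g=cv2.resize(d['image'][v-25:v+25,u-25:u+25],(600,600),interpolation=cv2.INTER_CUBIC)
np.savez('side4.npz',**d)
cv2.imwrite('pics/p4.png',g)
E
```

```text
8.225 [563.9587935  179.58755532  59.88651053] [3.15613196e-01 9.48887794e-01 3.31090137e-04 3.95298370e-04] [ 0.0129861   0.21601725 -4.37396226] [-0.04729319 -0.00875014 -0.00720688]
```

View pics/p4.png

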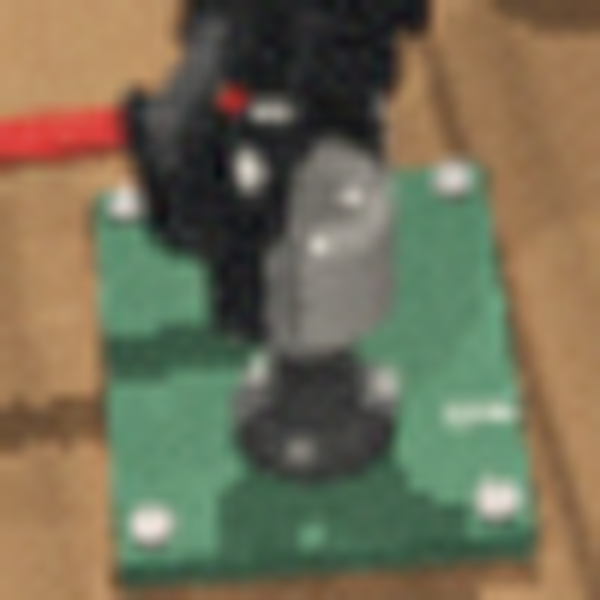

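```bash
python3 - <<'E'
from h import *
d=np.load('side4.npz');u0,v0=proj(d,(563,178,50)).astype(int)-25
for p in[(563.5,178,22),(563.5,178,40),(563.5,178,50),(564,179.6,57),(564,179.6,87)]:
    print(p,(proj(d,p)-[u0,v0])*12)
g=cv2.cvtColor(d['image'],cv2.COLOR_BGR2GRAY)
h=cv2.cvtColor(d['image'],cv2.COLOR_BGR2HSV)
for v in range(22,39): print(v,[f'{a}' for a in g[v0+v,u0+17:u0+37]],)
E
```

```text
(563.5, 178, 22) [306.17197374 390.3637521 ]
(563.5, 178, 40) [303.62695768 339.50974269]
(563.5, 178, 50) [302.19399057 310.87647635]
(564, 179.6, 57) [301.99082263 286.41450088]
(564, 179.6, 87) [297.59368136 198.25178126]
22 ['62', '27', '34', '33', '38', '98', '103', '103', '132', '134', '130', '128', '127', '120', '117', '114', '119', '117', '115', '123']
23 ['67', '33', '31', '31', '35', '83', '97', '99', '123', '134', '135', '130', '126', '125', '118', '111', '118', '116', '119', '120']
24 ['77', '43', '28', '37', '33', '80', '99', '98', '126', '132', '130', '128', '126', '124', '116', '113', '116', '117', '116', '122']
25 ['77', '32', '30', '37', '39', '89', '101', '94', '115', '129', '130', '129', '124', '126', '116', '115', '120', '122', '118', '121']
26 ['77', '40', '40', '33', '42', '90', '105', '99', '125', '134', '130', '128', '127', '124', '119', '117', '121', '119', '119', '119']
27 ['69', '51', '51', '42', '38', '77', '111', '101', '128', '134', '134', '131', '124', '125', '120', '123', '120', '122', '119', '119']
28 ['76', '73', '78', '62', '58', '86', '108', '109',
[... 713 characters left out ...]
', '107', '115', '120', '133', '130', '136']
34 ['127', '129', '110', '94', '69', '56', '52', '59', '59', '62', '58', '60', '58', '63', '70', '89', '117', '136', '133', '140']
35 ['126', '124', '100', '65', '61', '67', '58', '59', '60', '57', '61', '59', '69', '64', '60', '62', '116', '135', '132', '136']
36 ['129', '127', '89', '57', '58', '64', '68', '87', '88', '73', '67', '69', '71', '61', '58', '64', '126', '133', '138', '134']
37 ['129', '124', '102', '64', '58', '69', '76', '123', '121', '81', '66', '65', '66', '61', '52', '77', '131', '137', '134', '134']
38 ['127', '132', '124', '86', '58', '54', '73', '95', '96', '74', '65', '60', '58', '60', '67', '82', '122', '134', '134', '134']
```

```bash
python3 - <<'E'
from h import *
d=np.load('side4.npz');u0,v0=proj(d,(563,178,50)).astype(int)-25
h=cv2.cvtColor(d['image'],cv2.COLOR_BGR2HSV)
for v in range(14,40): print(v,h[v0+v,u0+15:u0+38,1].tolist())
E
```

```text
14 [18, 28, 31, 97, 19, 20, 18, 17, 33, 10, 23, 19, 20, 22, 20, 19, 21, 34, 59, 61, 57, 27, 16]
15 [47, 17, 23, 15, 13, 22, 26, 6, 36, 32, 21, 20, 23, 19, 21, 20, 22, 31, 70, 91, 72, 21, 17]
16 [38, 40, 31, 48, 47, 21, 9, 21, 21, 17, 18, 24, 22, 25, 19, 21, 21, 28, 68, 84, 84, 60, 35]
17 [21, 45, 20, 47, 8, 27, 14, 0, 28, 19, 23, 20, 21, 25, 24, 22, 20, 24, 65, 92, 90, 94, 84]
18 [15, 8, 35, 48, 64, 15, 66, 31, 16, 21, 24, 21, 19, 23, 20, 22, 18, 28, 76, 87, 92, 83, 87]
19 [25, 17, 35, 13, 16, 66, 18, 6, 17, 20, 25, 20, 22, 18, 19, 18, 20, 24, 76, 87, 92, 89, 86]
20 [38, 12, 20, 25, 30, 34, 14, 17, 14, 20, 22, 18, 20, 23, 20, 23, 25, 25, 74, 85, 85, 83, 86]
21 [87, 57, 28, 28, 60, 72, 20, 11, 14, 19, 19, 20, 17, 22, 23, 19, 21, 26, 76, 86, 84, 83, 86]
22 [83, 73, 70, 35, 21, 34, 20, 20, 17, 19, 24, 20, 25, 21, 19, 21, 29, 24, 73, 89, 92, 84, 80]
23 [83, 68, 81, 8, 8, 36, 15, 9, 18, 23, 22, 20, 20, 21, 18, 22, 23, 20, 75, 89, 86, 86, 84]
24 [80, 77, 65, 23, 62, 13, 47, 19, 13, 20, 20, 19, 21, 23, 18, 18, 23, 28, 80, 88, 91, 84, 87]
25 [86, 83, 76, 23, 16, 45, 19, 11, 15, 26, 24, 17, 1
[... 655 characters left out ...]
10, 9, 0, 4, 8, 4, 15, 22, 15, 51, 86, 87, 82, 86]
33 [81, 85, 89, 83, 37, 10, 13, 3, 18, 9, 4, 9, 13, 5, 0, 5, 9, 11, 67, 83, 86, 79, 56]
34 [84, 91, 89, 82, 41, 13, 4, 22, 19, 21, 17, 4, 26, 8, 13, 8, 11, 17, 81, 81, 86, 71, 33]
35 [82, 84, 83, 86, 51, 27, 4, 15, 9, 4, 8, 4, 16, 9, 15, 12, 12, 35, 89, 86, 83, 78, 55]
36 [89, 87, 85, 80, 77, 22, 13, 12, 7, 14, 17, 14, 11, 18, 14, 4, 21, 62, 86, 86, 80, 85, 83]
37 [78, 88, 82, 94, 80, 48, 13, 11, 10, 22, 21, 16, 11, 8, 8, 12, 19, 73, 79, 79, 82, 83, 84]
38 [83, 86, 83, 79, 84, 81, 26, 14, 17, 21, 21, 10, 12, 17, 17, 36, 81, 94, 84, 83, 83, 83, 82]
39 [82, 83, 82, 84, 82, 93, 68, 46, 46, 23, 19, 17, 21, 37, 49, 68, 83, 95, 87, 83, 83, 83, 82]
```

Request:
{"name": "drive_tool", "arguments": {"xyz": [[0.1,-0.15,0],[0,0,-0.3],[0,0,-0.2],[0,0,-0.2],[0,0,-0.1],[0,0,-0.1],[0,0,0]], "turn": [0,0,0,0,0,0,0]}}

```text
clock: 9.15
eef_pos: [564.7, 177.8, 50.4]
tool_rot: [0.316, 0.949, -0.0, 0.0]
ft_force: [0.3, -1.6, -3.3]
finger_gap: 0.578
```

Request:
{"name": "drive_tool", "arguments": {"xyz": [[0,0,-0.1],[0,0,-0.1],[0,0,0]], "turn": [0,0,0]}}

```text
clock: 9.52
eef_pos: [565.2, 177.3, 48.9]
tool_rot: [0.316, 0.949, 0.0, 0.001]
ft_force: [-0.2, -3.4, 4.2]
finger_gap: 0.579
```

Request:
{"name": "drive_tool", "arguments": {"xyz": [[0,0,-0.1],[0,0,-0.1],[0,0,0]], "turn": [0,0,0]}}

```text
clock: 9.9
eef_pos: [565.5, 176.7, 47.8]
tool_rot: [0.316, 0.949, -0.0, 0.001]
ft_force: [-2.9, -6.8, 12.4]
finger_gap: 0.576
```

Request:
{"name": "drive_tool", "arguments": {"xyz": [[0,0,0.1],[-0.1,-0.2,0],[0,0,0],[0,0,0]], "turn": [0,0,0,0]}}

```text
clock: 10.4
eef_pos: [564.3, 175.6, 47.3]
tool_rot: [0.316, 0.949, 0.0, 0.001]
ft_force: [4.7, -3.4, -0.7]
finger_gap: 0.579
```

Request:
{"name": "drive_tool", "arguments": {"xyz": [[0.08,-0.05,0],[0,0,-0.1],[0,0,-0.1],[0,0,0]], "turn": [0,0,0,0]}}

```text
clock: 10.9
eef_pos: [564.4, 175.2, 45.0]
tool_rot: [0.316, 0.949, -0.0, 0.0]
ft_force: [3.7, -3.1, -2.9]
finger_gap: 0.581
```

Request:
{"name": "drive_tool", "arguments": {"xyz": [[0.05,-0.05,-0.1],[0,0,-0.15],[0,0,-0.15],[0,0,-0.1],[0,0,0]], "turn": [0,0,0,0,0]}}

```text
clock: 11.52
eef_pos: [564.6, 175.2, 40.0]
tool_rot: [0.316, 0.949, -0.0, -0.0]
ft_force: [3.7, -1.5, -3.8]
finger_gap: 0.576
```

Request:
{"name": "drive_tool", "arguments": {"xyz": [[0.05,0,-0.1],[0,0,-0.1],[0,0,-0.1],[0,0,0]], "turn": [0,0,0,0]}}

```text
clock: 12.02
eef_pos: [564.9, 175.2, 37.0]
tool_rot: [0.315, 0.949, -0.0, -0.0]
ft_force: [0.6, -0.8, -4.1]
finger_gap: 0.576
```

Request:
{"name": "drive_tool", "arguments": {"xyz": [[0,0,-0.1],[0,0,-0.1],[0,0,0]], "turn": [0,0,0]}}

```text
clock: 12.4
eef_pos: [565.2, 175.0, 35.2]
tool_rot: [0.316, 0.949, -0.0, -0.0]
ft_force: [0.6, 0.2, -4.1]
finger_gap: 0.576
```

Request:
{"name": "drive_tool", "arguments": {"xyz": [[0,0,-0.1],[0,0,-0.1],[0,0,0]], "turn": [0,0,0]}}

```text
clock: 12.78
eef_pos: [565.2, 174.9, 33.1]
tool_rot: [0.316, 0.949, -0.0, -0.0]
ft_force: [-0.3, -0.4, -5.0]
finger_gap: 0.577
```

Request:
{"name": "drive_tool", "arguments": {"xyz": [[0,0,-0.1],[0,0,-0.1],[0,0,0]], "turn": [0,0,0]}}

```text
clock: 13.15
eef_pos: [565.2, 175.0, 31.2]
tool_rot: [0.316, 0.949, -0.0, -0.0]
ft_force: [0.4, 1.0, -4.0]
finger_gap: 0.578
```

No step at key height (about 37), so the keyway looks to be over the key already. I'll keep lowering gently.

Request:
{"name": "drive_tool", "arguments": {"xyz": [[0,0,-0.1],[0,0,-0.1],[0,0,-0.1],[0,0,0]], "turn": [0,0,0,0]}}

```text
clock: 13.65
eef_pos: [565.2, 174.9, 28.1]
tool_rot: [0.316, 0.949, -0.0, -0.0]
ft_force: [-0.1, -0.1, -3.4]
finger_gap: 0.575
```

Request:
{"name": "drive_tool", "arguments": {"xyz": [[0,0,-0.1],[0,0,-0.1],[0,0,0]], "turn": [0,0,0]}}

```text
clock: 14.02
eef_pos: [565.2, 174.9, 26.1]
tool_rot: [0.316, 0.949, -0.0, -0.0]
ft_force: [0.0, 0.1, -3.8]
finger_gap: 0.578
```

Request:
{"name": "drive_tool", "arguments": {"xyz": [[0,0,-0.1],[0,0,0]], "turn": [0,0,0]}}

```text
invalid input
```

Request:
{"name": "drive_tool", "arguments": {"xyz": [[0,0,-0.1],[0,0,0]], "turn": [0,0,0]}}

```text
invalid input
```

Request:
{"name": "drive_tool", "arguments": {"xyz": [[0,0,-0.1],[0,0,0]], "turn": [0,0]}}

```text
clock: 14.28
eef_pos: [565.2, 174.9, 25.2]
tool_rot: [0.316, 0.949, -0.0, -0.0]
ft_force: [-0.7, -0.4, -4.4]
finger_gap: 0.579
```

Request:
{"name": "drive_tool", "arguments": {"xyz": [[0,0,-0.1],[0,0,0]], "turn": [0,0]}}

```text
clock: 14.52
eef_pos: [565.4, 175.0, 24.9]
tool_rot: [0.316, 0.949, 0.0, 0.0]
ft_force: [-5.1, -1.1, 4.6]
finger_gap: 0.58
```

Contact at 24.9, which is the seat height expected from the grip. Release gently.

Request:
{"name": "drive_tool", "arguments": {"xyz": [[0,0,0],[0,0,0],[0,0,0],[0,0,0]], "turn": [0,0,0,0], "fingers": 7.5}}

```text
clock: 15.02
eef_pos: [565.3, 175.0, 24.3]
tool_rot: [0.316, 0.949, -0.0, -0.0]
ft_force: [-0.2, 1.1, 0.3]
finger_gap: 0.878
```

Request:
{"name": "drive_tool", "arguments": {"xyz": [[0,0,1],[0,0,3],[0,0,4],[0,0,4],[-2,-5,3],[-2,-5,2],[-2,-5,0],[0,-5,0]], "turn": [0,0,0,0,0,0,0,0]}}

```text
clock: 16.02
eef_pos: [504.4, -26.4, 195.7]
tool_rot: [0.315, 0.949, 0.001, 0.001]
ft_force: [0.8, 0.0, 0.4]
finger_gap: 0.886
```

```bash
python3 - <<'E'
from workcell import r, vision, order
import cv2
from h import *
s=r.state();print(s['clock'],s['eef_pos'],s['tool_rot'],s['ft_force'],s['q'])
a=[]
for n in('top','side'):
    d=vision.snapshot(n);u,v=proj(d,(550,205,50)).astype(int);a.append(cv2.resize(d['image'][v-33:v+33,u-33:u+33],(400,400),interpolation=cv2.INTER_CUBIC));np.savez(n+'5.npz',**d)
    m=(d['range_z']>0)
    vv,uu=np.mgrid[0:420,0:560];K=d['K'];Z=d['range_z']
    P=np.stack([(uu-K[0,2])/K[0,0]*Z,(vv-K[1,2])/K[1,1]*Z,Z],-1)-d['view'][:3,3]
    W=P@d['view'][:3,:3]
    rr=np.hypot(W[...,0]-565.2,W[...,1]-175)
    k=m&(rr<23)&(rr>15)&(W[...,2]>20)&(W[...,2]<90);z=W[...,2][k];print(n,k.sum(),np.percentile(z,[5,25,50,75,95]))
    h=cv2.cvtColor(d['image'],cv2.COLOR_BGR2HSV)
    b=m&(h[...,2]<60)&(np.hypot(W[...,0]-470,W[...,1]-262)<45)&(W[...,2]>45)
    print('handle',b.sum(),W[b].mean(0) if b.any() else 0, (W[b].min(0),W[b].max(0)) if b.any() else 0)
    R=m&((h[...,0]<6)|(h[...,0]>174))&(h[...,1]>150)&(np.hypot(W[...,0]-510,W[...,1]-257)<70)&(W[...,2]>45)
    pts=W[R][:,:2]
    if len(pts)>5:print('bar',len(pts),cv2.fitLine(pts.astype(np.float32),cv2.DIST_L2,0,.01,.01).ravel(),np.median(W[R][:,2]))
cv2.imwrite('pics/p5.png',np.hstack(a))
E
```

```text
16.025 [504.37766561 -26.41604947 195.73283933] [3.15479660e-01 9.48931713e-01 8.66276590e-04 6.61752741e-04] [0.83713685 0.01705195 0.43431757] [-0.36288028  0.14457648  0.39250654  1.76496049 -0.05961245  1.24168565
  0.97399368]
top 119 [33.57666854 50.26827652 52.52132774 54.30458159 56.96718934]
handle 31 [468.3183915  253.06656049  95.98732049] (array([463.16653924, 247.46201403,  71.84196207]), array([474.42301883, 261.04079936, 106.87901291]))
bar 171 [ 9.9963403e-01 -2.7052080e-02  5.1681543e+02  2.5258533e+02] 63.043435031129995
side 68 [25.54372018 39.11782738 49.99917889 52.96222023 55.11136469]
handle 37 [471.3835699  247.40451741  88.48229876] (array([465.91301181, 241.00914838,  67.05414339]), array([477.13684492, 256.38087088, 104.07056088]))
bar 27 [9.2669880e-01 3.7580487e-01 4.8570435e+02 2.5053529e+02] 63.076450190793096
```

View pics/p5.png

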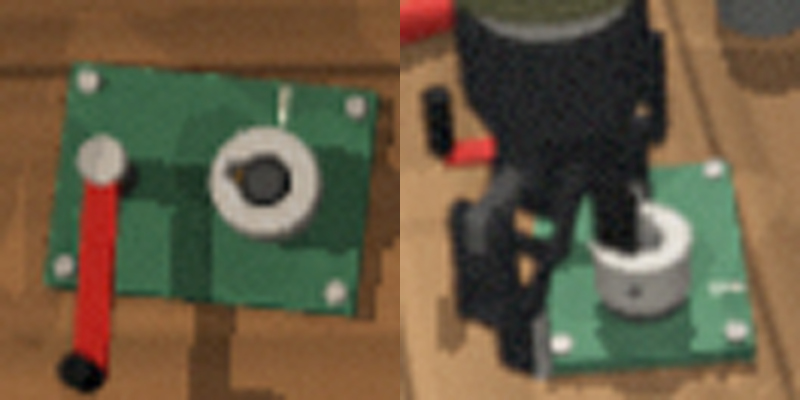

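The top view shows the collar around the spindle with the brass key in the keyway. Its top surface measures 52.5 mm, against 52 expected, so it is home. The keeper stands at about 0.07 rad, with the handle near (471,252). I'll cage the handle loosely between the fingers.

Request:
{"name": "drive_tool", "arguments": {"xyz": [[-0.5,4.6,0],[-0.5,4.6,0],[-0.5,4.6,0],[-0.6,4.6,0],[-0.6,4.7,0],[-0.6,4.7,0],[0,0,0],[0,0,0]], "turn": [4,4,4,4,4,2,0,0], "fingers": 4.5}}

```text
clock: 17.12
eef_pos: [472.4, 252.7, 194.6]
tool_rot: [0.129, 0.992, -0.0, 0.0]
ft_force: [-0.5, -0.5, 0.4]
finger_gap: 0.529
```

```bash
python3 - <<'E'
from workcell import r, vision, order
import cv2
from h import *
s=r.state();print(s['clock'],s['eef_pos'],s['tool_rot'],s['ft_force'],s['q'])
d=vision.snapshot('side');u,v=proj(d,(490,240,90)).astype(int);cv2.imwrite('pics/p6.png',cv2.resize(d['image'][v-40:v+40,u-40:u+40],(500,500),interpolation=cv2.INTER_CUBIC))
E
```

```text
17.125 [472.40719627 252.66960936 194.58459108] [ 1.28820816e-01  9.91667854e-01 -1.93713658e-04  1.65169783e-04] [-0.51822045 -0.46935118  0.37415347] [-0.67736433  0.21093047  0.1473157   1.67925995 -0.03181433  1.25374855
  0.78908944]
```

View pics/p6.png

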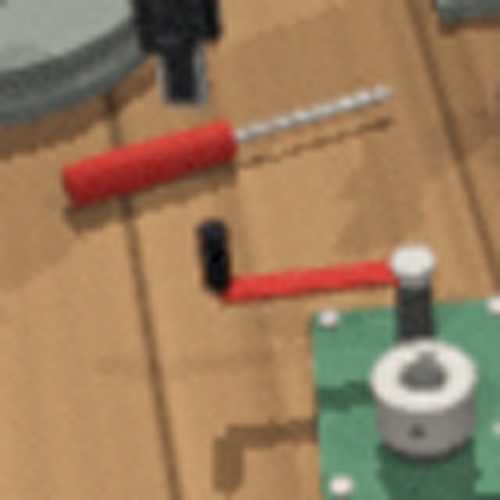

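Handle at (215,258) in the crop. Extrapolating its axis upward leads to the fingertips at (183,100), so they are aligned. Descend.

Request:
{"name": "drive_tool", "arguments": {"xyz": [[0,0,-3],[0,0,-3],[0,0,-2.5],[0,0,-2],[0,0,-1.5],[0,0,-0.4],[0,0,0],[0,0,0]], "turn": [0,0,0,0,0,0,0,0]}}

```text
clock: 18.18
eef_pos: [472.9, 253.2, 71.2]
tool_rot: [0.129, 0.992, 0.0, 0.001]
ft_force: [0.4, -0.2, 0.7]
finger_gap: 0.527
```

```bash
python3 - <<'E'
from workcell import r, vision, order
import cv2
from h import *
s=r.state();print(s['clock'],s['eef_pos'],s['ft_force'])
d=vision.snapshot('side');u,v=proj(d,(490,240,90)).astype(int);cv2.imwrite('pics/p7.png',cv2.resize(d['image'][v-40:v+40,u-40:u+40],(500,500),interpolation=cv2.INTER_CUBIC))
p=np.array([572.4,251]);a0=np.radians(178.5)
for k in range(0,12):
    a=a0+np.radians(7.4)*k;print(k,(p+100*np.array([np.cos(a),np.sin(a)])).round(1), (200*np.sin(np.radians(3.7))*np.array([-np.sin(a+.0646),np.cos(a+.0646)])).round(1))
E
```

```text
18.175 [472.87497695 253.21334496  71.15074361] [ 0.41978706 -0.19476983  0.68634578]
0 [472.4 253.6] [  0.5 -12.9]
1 [472.9 240.7] [  2.2 -12.7]
2 [475.1 228. ] [  3.8 -12.3]
3 [478.9 215.7] [  5.3 -11.8]
4 [484.2 203.9] [  6.8 -11. ]
5 [491.  192.9] [  8.2 -10. ]
6 [499.1 182.9] [ 9.4 -8.9]
7 [508.5 174.1] [10.4 -7.6]
8 [519.  166.5] [11.3 -6.2]
9 [530.3 160.3] [12.  -4.7]
10 [542.3 155.6] [12.5 -3.1]
11 [554.9 152.5] [12.8 -1.4]
```

View pics/p7.png

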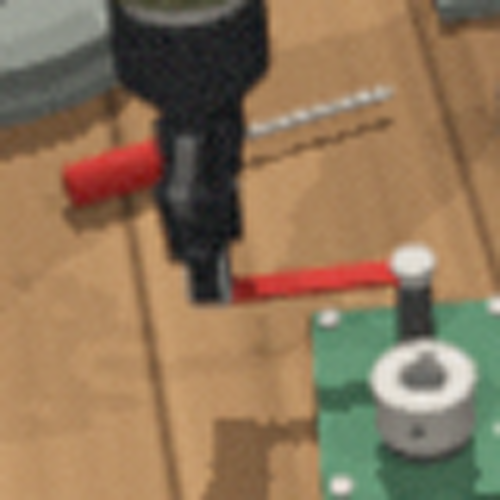

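The fingers cage the handle just above the bar. I'll swing it round the arc.

Request:
{"name": "drive_tool", "arguments": {"xyz": [[0,-0.6,0],[0.05,-0.7,0],[0.2,-1.25,0],[0.4,-1.25,0],[0.55,-1.2,0],[0.7,-1.1,0],[0.8,-1.0,0],[0,0,0]], "turn": [3,4,7,7,7,7,7,0], "fingers": 3.0}}

```text
clock: 19.23
eef_pos: [500.1, 181.2, 70.8]
tool_rot: [-0.234, 0.972, -0.0, 0.001]
ft_force: [0.2, 1.1, 1.1]
finger_gap: 0.35
```

```bash
python3 - <<'E'
from workcell import r, vision, order
import cv2
from h import *
s=r.state();print(s['clock'],s['eef_pos'],s['ft_force'],s['tool_rot'],s['q'][6])
d=vision.snapshot('side');u,v=proj(d,(520,220,90)).astype(int);cv2.imwrite('pics/p8.png',cv2.resize(d['image'][v-40:v+40,u-40:u+40],(500,500),interpolation=cv2.INTER_CUBIC))
E
```

```text
19.225 [500.11241093 181.17282858  70.80981801] [0.22689801 1.11911458 1.1166471 ] [-2.33905847e-01  9.72259112e-01 -9.68439401e-05  5.13694543e-04] 1.6533957948158164
```

View pics/p8.png

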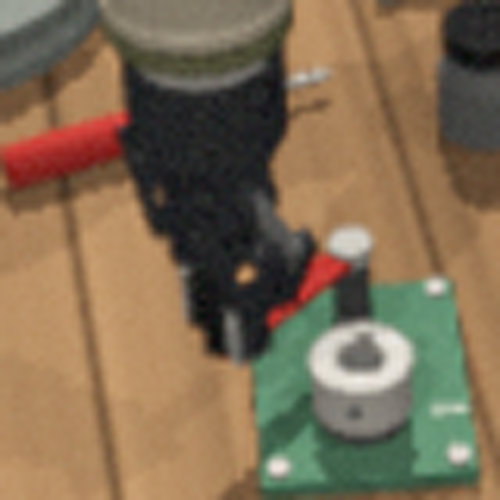

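The bar follows, now about 45° across. Continue to the stop.

Request:
{"name": "drive_tool", "arguments": {"xyz": [[0.9,-0.8,0],[1.0,-0.7,0],[1.1,-0.6,0],[1.2,-0.45,0],[1.2,-0.3,0],[0.7,-0.1,0],[0,0,0]], "turn": [7,7,7,7,7,4,0]}}

```text
clock: 20.15
eef_pos: [560.3, 153.1, 70.3]
tool_rot: [-0.545, 0.838, 0.0, 0.0]
ft_force: [-0.3, -0.3, -0.5]
finger_gap: 0.353
```

Request:
{"name": "drive_tool", "arguments": {"xyz": [[0.4,-0.05,0],[0.4,-0.05,0],[0,0,0]], "turn": [2,2,0]}}

```text
clock: 20.52
eef_pos: [568.6, 151.5, 70.4]
tool_rot: [-0.575, 0.818, -0.0, 0.0]
ft_force: [-0.6, -0.1, -0.1]
finger_gap: 0.35
```

Request:
{"name": "drive_tool", "arguments": {"xyz": [[0.2,0,0],[0.2,0,0],[0,0,0]], "turn": [0,0,0]}}

```text
clock: 20.9
eef_pos: [570.2, 151.6, 69.8]
tool_rot: [-0.575, 0.818, 0.001, -0.002]
ft_force: [-9.2, -0.6, 4.6]
finger_gap: 0.352
```

Request:
{"name": "drive_tool", "arguments": {"xyz": [[0.2,0,0],[0,0,0]], "turn": [0,0]}}

```text
clock: 21.15
eef_pos: [570.4, 151.8, 69.4]
tool_rot: [-0.575, 0.818, 0.002, -0.003]
ft_force: [-14.7, -0.2, 8.5]
finger_gap: 0.352
```

Firm stop felt at 14.7 N. Back off, open and lift clear.

Request:
{"name": "drive_tool", "arguments": {"xyz": [[-0.6,0.05,0],[-0.3,0,0],[0,0,0],[0,0,0]], "turn": [0,0,0,0], "fingers": 4.2}}

```text
clock: 21.65
eef_pos: [565.6, 151.9, 70.4]
tool_rot: [-0.575, 0.818, -0.0, 0.0]
ft_force: [0.4, -0.4, -0.2]
finger_gap: 0.488
```

Request:
{"name": "drive_tool", "arguments": {"xyz": [[0,0,1],[0,0,3],[0,0,4],[0,0,4],[-1,-6,3],[-1,-6,0],[-1,-6,0],[0,-6,0]], "turn": [0,0,0,0,0,0,0,0]}}

```text
clock: 22.65
eef_pos: [535.6, -85.2, 219.3]
tool_rot: [-0.575, 0.818, -0.001, 0.001]
ft_force: [1.2, 0.4, -0.7]
finger_gap: 0.495
```

Request:
{"name": "drive_tool", "arguments": {"xyz": [[0,-5,2],[0,-5,0],[0,0,0],[0,0,0]], "turn": [0,0,0,0]}}

```text
clock: 23.15
eef_pos: [536.4, -157.5, 236.0]
tool_rot: [-0.576, 0.817, 0.001, -0.003]
ft_force: [0.1, 0.5, 0.7]
finger_gap: 0.489
```

```bash
python3 - <<'E'
from workcell import r, vision, order
import cv2
from h import *
s=r.state();print(s['clock'],s['eef_pos'],s['ft_force'])
a=[]
for n in('top','side'):
    d=vision.snapshot(n);u,v=proj(d,(560,200,50)).astype(int);a.append(cv2.resize(d['image'][v-33:v+33,u-33:u+33],(400,400),interpolation=cv2.INTER_CUBIC))
    Z=d['range_z'];m=Z>0;vv,uu=np.mgrid[0:420,0:560];K=d['K']
    W=(np.stack([(uu-K[0,2])/K[0,0]*Z,(vv-K[1,2])/K[1,1]*Z,Z],-1)-d['view'][:3,3])@d['view'][:3,:3]
    h=cv2.cvtColor(d['image'],cv2.COLOR_BGR2HSV)
    R=m&((h[...,0]<6)|(h[...,0]>174))&(h[...,1]>150)&(np.hypot(W[...,0]-567,W[...,1]-200)<60)&(W[...,2]>45)
    l=cv2.fitLine(W[R][:,:2].astype(np.float32),cv2.DIST_L2,0,.01,.01).ravel();ang=np.degrees(np.arctan2(l[1],l[0]))
    print(n,'bar',R.sum(),l,'keeper rad',np.radians(((ang+180 if ang>0 else ang+360)-174.3)))
    rr=np.hypot(W[...,0]-565.2,W[...,1]-175);k=m&(rr<24)&(rr>15)&(W[...,2]>20)&(h[...,1]<60)&(h[...,2]>130);print('collar z',np.median(W[...,2][k]),k.sum())
cv2.imwrite('pics/p9.png',np.hstack(a))
d=vision.snapshot('top');cv2.imwrite('pics/top9.png',d['image'])
t=np.load('top0.npz')['image']
E
```

```text
23.15 [ 536.43434299 -157.53654373  235.98543236] [0.14582009 0.4573646  0.71543448]
top bar 162 [1.2596548e-01 9.9203461e-01 5.6350525e+02 1.9775214e+02] keeper rad 1.543979
collar z 52.998101945525555 77Traceback (most recent call last):
  File "<stdin>", line 12, in <module>
cv2.error: OpenCV(4.12.0) /io/opencv/modules/imgproc/src/linefit.cpp:50: error: (-215:Assertion failed) count > 0 in function 'fitLine2D_wods'
```

```bash
python3 - <<'E'
from workcell import vision
import cv2,numpy as np
d=vision.snapshot('top');e=vision.snapshot('side');z=cv2.resize(d['image'][185:255,190:270],(480,420),interpolation=cv2.INTER_CUBIC)
cv2.imwrite('pics/top10.png',cv2.resize(np.vstack([np.hstack([d['image'],z]),np.hstack([e['image'],z*0])]),(745,600)))
E
```

```text
(no output)
```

View pics/top10.png

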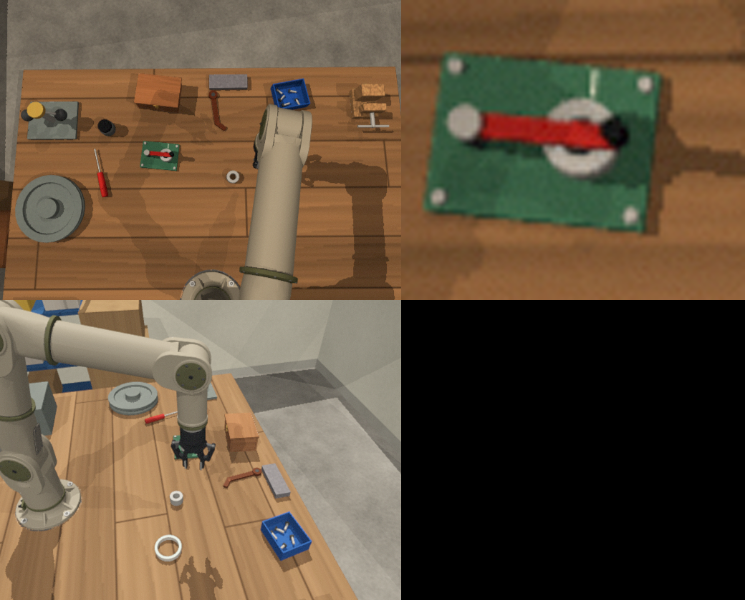

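The top view shows the bar lying right across the collar, the gripper clear of everything, and the bystanders in place. Handing in.

```bash
python3 -c "
from workcell import order
print(order.finish_job())"
```

```text
the job is handed in; nothing more can be done
None
```

The keyed collar is on the stand's spindle, fully home, and the red keeper bar is swung across over it to its stop and released. I handed the job in at about 23 s of the 72 s; it gives no verdict.

- **Collar:** I turned it by the key angle seen in the top view, so the keyway dropped over the key first time and no angle search was needed. The highest force I read while fitting it was 12.4 N, at the taper. That is the wrist reading at the end of each move, not the contact force itself. On the seat it read 4.6 N.
- **Collar check:** after release, the collar's top measured 52.5 mm, and 53 mm at the end, against 52 mm expected. The picture after release shows the brass key inside the keyway.
- **Keeper:** I pushed the handle until it met the stop, at about 15 N, then let go. The top view puts the bar at about 1.54 rad, above the 1.42 needed.
- **Bystanders:** they look unmoved in the last pictures, but I did not measure them.
- **Checks that failed or disagreed:** the last side-view check of the bar gave nothing because the arm blocked that view, so the final readings come from the top view only. The spindle was also about 3 mm from my camera estimate; I found this by feel on the taper and corrected it.

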